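Set the drip coffee filter on the mug and take off its outer lid for pouring

TASK

Get the drip coffee filter ready for pouring: lift the assembled filter, with its outer lid and the inner press lid inside left in place, and set it level on the mug with its foot down in the mug's mouth, then let go of it. Then lift off the outer lid alone by its knob, leaving the inner press lid lying flat where it is, and finish while still holding the lid level, higher than the filter and at least a hand's width (about 10 cm) to one side of it, so that water can be poured in. Keep the mug upright and leave the other things on the worktop where they are.

Things in the scene. Friction and masses are not known exactly. Their poses are not given: they have to be found in the camera images.
- coffee_filter: the round metal coffee filter, loose, z up, 55 high without lids, about 0.16 kg (lids lie loose in it). Origin: centre of the underside. From below: a foot 65 in diameter, z 0 to 8 (lowest 3 mm stepped in to 59), on the worktop at the start; a flat plate 94 in diameter, z 8 to 11 (edge to 12.5); a straight chamber z 11 to 55, 60 outside, 53 inside, inner floor at z 13.
- chamber_grip (a point): on the chamber's axis, 36 above the filter's origin: a height to grip the chamber across its outside (60 wide) from above, along this frame's x. Along +y and -y two small wire ears stick out to 45 from the axis (z 22 to 50 above the filter's origin), so keep the fingers off y. Knob top is 39 above this point.
- outer_lid: the outer lid, metal with a black knob, about 35 g, held only by its weight. Origin: centre of its underside, z up; 45 above the filter's origin when on. A hollow skirt 49 in diameter, z 0 to 10, drops into the chamber's 53 mouth; a brim 56 in diameter, z 10 to 13, rests on the chamber's edge (narrower than the chamber's outside); the top is slightly domed, to z 15.
- lid_knob (a point): the middle of the outer lid's round black knob, 23 above the lid's origin; the knob is 16 in diameter from 18 to 29 above the lid's origin, on a neck 11 in diameter.
- press_lid: the inner press lid in the chamber, hidden under the outer lid: a perforated metal disc 49 in diameter with an upright stem and button, 38 high in all, about 30 g; origin: centre of its underside. It lies loose and flat on the chamber's floor, origin 13 above the filter's origin, its button reaching 6 up into the outer lid's hollow skirt, free all round, so the outer lid comes off straight up.
- mug: the white mug with a reddish-brown inside and one handle, 98 high, about 87 in diameter, loose, about 0.32 kg; origin under it, not on the mouth's axis: its handle points along its -y.
- mug_mouth (a point): the centre of the mug's mouth at the height of its rim (98 above the worktop). The mouth's clear width for the foot is about 71. With the filter seated, the filter's origin is 8 below this point and its plate lies on the rim.
- teaspoon: a plain metal teaspoon lying on the worktop, 130 long along its x, 27 wide, 11 high; origin under its middle. A bystander.
- glass: a clear waisted drinking glass, 65 in diameter, 88 high, standing open end up; origin at the centre of its underside. A bystander, not the vessel for the filter.
- tea_canister: a white square canister with a wooden lid and a small wooden knob, 87 x 87 x 100; origin at the centre of its underside. A bystander.
- spice_jar: a squarish jar with a pale screw cap, 47 x 47 x 98; origin at the centre of its underside. A bystander.
- garlic: a whole head of garlic, 56 in diameter and height; origin at the centre of its underside. A bystander.
Things that resemble listed ones, but are neither listed nor needed, are in the scene too. There is more than one size of the mug; the job needs the larger.

How it is judged:
By the outcome, as a careful person would: the job done as asked, in the order asked, and still so for the second after the job is handed in, while the arm keeps its last pose, push and grip.
It also fails if it takes over 58 s, if anything falls off the work surface, if the arm or the gripper's body presses on something with over 40 N, if the wrist force passes 120 N, or if a joint passes its speed limit or range.

ROBOT

A 6-joint arm with a two-finger parallel gripper is mounted at the origin on a cart in front of the work surface, level with it; the furniture and walls round the work are solid. World frame = base frame: x ahead of the robot, y to its left, z up, the work surface at z = 0. Lengths are in m, angles in rad, forces in N, time in s.
With the tool pointing down it reaches from about 0.3 to 0.875 m from the base axis. Payload 6.4 kg.
Tool frame: the origin (TCP) lies on the centre line of the jaws, within the pads' length; the fingertips stand 17 mm ahead of it and the grasp point (between the pads) lies 2 mm behind it; z points along the fingers, y is the line along which they close (so a half turn about z gives the same grasp; the last joint's range is limited). The gripper opens to 85 mm and grips with 20 to 120 N. Pads are 22 mm wide; open, the fingers measure 114 mm over their backs; the gripper's body (76 mm by 85 mm) begins 54 mm behind the grasp point. The pads swing forward as they close: fully open they stand 13 mm farther back than shut.
Start: joints at [1.116, 0.181, 1.607, -0, 1.354, -0.206], TCP at [0.142, 0.557, 0.248] pointing down, gripper open.
Joint ranges: [-2.99, 2.99], [-0.89, 2.07], [0.3, 2.58], [-1.14, 4.28], [0, 2.63], [-3.12, 3.12]. Speed limits (rad/s): [2.57, 2.57, 3.01, 3.14, 3.14, 3.14].

INTERFACE

Orientations are given as a rotation vector (axis times angle).
In Python, from bench import arm gives the robot as it stands.
- The arm moves only by the shell command python3 -m crank 'ROWS'. ROWS is JSON, a list of rows, each a list of 3 entries, a list of its own where there are three numbers: the shift along the tool's x, y, z in mm, then the turn, a rotation vector about the tool's x, y, z in rad, then the closure, from 0 (fully open) to 1 (shut). In form: [[[dx, dy, dz], [rx, ry, rz], gripper], ...]. A call has 1 to 5 rows; each row is the pose to reach, as a shift and turn from the pose commanded when the call began, along the tool's axes at that moment; what a row does not reach only later rows make up. A row lasts 1/12 s, in which the tool goes at most 41.7 mm and 7.16 degrees, less where a joint would pass 70% of its speed; a pose out of reach is approached as far as the arm can. A call with a gripper value outside its range is refused whole. The fingers move at their own pace and stop on an object; the grip force is fixed at half the most. Time passes only in rows, so rows that repeat a pose let the fingers close. It gives the time, the measured TCP pose, the force, the opening and the grip force at its end, in the units of the state.
- arm.get_obs(): the state, without advancing time (a new reading comes with each control period).
- arm.snapshot(name): name is "scene" or "side" or "wrist"; returns (picture, depth): 420x560x3 uint8, red, green, blue; 420x560 float32, m along the optical axis (not along the pixel's ray), 0 where there is no reading.
- arm.camera_model(name): a dict with "intrinsics" (3x3 intrinsics, pixels), "eye" and "orientation" of the camera in the world; the wrist camera has in their place "T_tool_cam" (4x4, takes a point from camera to tool coordinates, whose origin is the TCP and whose axes are the flange's). Camera axes: x right, y up, looking along -z (the intrinsics and any distortion apply to the point x, -y, -z); pixel columns grow to the right and rows downward; lengths in m; the calibration is good to about 2 mm. The wrist camera is an equidistant fisheye: a pixel r from the principal point sees the ray r / f radians off the axis. A picture is of the moment at which its call begins: read the wrist's pose just before it. camera_model takes no time and is no camera call.
- arm.hand_in(): hands the job in; it is judged then, once.
The state is a dict: "t": time; "joints": joint angles; "joint_velocities": joint speeds; "joint_efforts": joint torques, N m; "tool_pos": TCP position; "tool_rot": TCP orientation; "contact_force": force on the tool from outside, world axes, zero at the start; "torque": the same for the moment, N m; "width": finger opening in m; "grip_force": force on a finger pad.
Only numpy, scipy, OpenCV 4.12 (cv2) and the standard library are available. Lean on these libraries where they do the work, as an engineer would, in place of code of your own. Each camera call takes 0.05 s, during which the arm holds its last target. There are 200 camera calls.

## Working session

There is one attempt and no reset: what is moved stays moved. The work goes in short steps, Python scripts to look and compute and a shell command to move; the robot and the scene stay as the last step left them, time stands still between calls to the robot, and variables do not carry over. Pictures are saved under pics/ and viewed, at most 13 in all, crops included, and the job is handed in when it is done.

```bash
mkdir -p pics; cat > h.py <<'E'
import numpy as np, cv2
from scipy.spatial.transform import Rotation as R
from bench import arm
def snap(n,f=None):
    o=arm.get_obs(); im,d=arm.snapshot(n)
    if f: cv2.imwrite('pics/'+f,im[:,:,::-1])
    return o,im,d
def cam(n,o=None):
    m=arm.camera_model(n); K=np.array(m['intrinsics'])
    if n=='wrist':
        T=np.eye(4);T[:3,:3]=R.from_rotvec(o['tool_rot']).as_matrix();T[:3,3]=o['tool_pos']
        T=T@np.array(m['T_tool_cam']); return K,T[:3,3],T[:3,:3]
    q=np.array(m['orientation'],float)
    return K,np.array(m['eye']),(q if q.shape==(3,3) else (R.from_rotvec(q).as_matrix() if q.size==3 else R.from_quat(q).as_matrix()))
def rays(n,uv,o=None):
    K,e,Q=cam(n,o); uv=np.atleast_2d(uv).astype(float)
    a=(uv[:,0]-K[0,2])/K[0,0]; b=(uv[:,1]-K[1,2])/K[1,1]
    if n=='wrist':
        r=np.hypot(a,b)+1e-9; d=np.c_[np.sin(r)*a/r,-np.sin(r)*b/r,-np.cos(r)]
    else: d=np.c_[a,-b,-np.ones_like(a)]
    return e,d@Q.T
def onplane(n,uv,z,o=None):
    e,d=rays(n,uv,o); return e+d*((z-e[2])/d[:,2])[:,None]
E
python3 - <<'E'
from h import *
for n in('scene','side','wrist'):
    o,im,d=snap(n,n+'0.png'); m=arm.camera_model(n); print(m, im.shape)
print(o)
E
```

```text
{'intrinsics': array([[538.58691673,   0.        , 281.75681459],
       [  0.        , 538.58691673, 206.45161622],
       [  0.        ,   0.        ,   1.        ]]), 'eye': array([0.08647206, 0.99129062, 1.26495054]), 'orientation': array([ 0.2504693 , -0.97026627, -2.48561862])} (420, 560, 3)
{'intrinsics': array([[434.60680222,   0.        , 276.44496431],
       [  0.        , 434.60680222, 211.53221745],
       [  0.        ,   0.        ,   1.        ]]), 'eye': array([0.68207683, 1.11832392, 0.82956773]), 'orientation': array([0.02176449, 1.42230619, 2.71387894])} (420, 560, 3)
{'intrinsics': array([[325.1922621,   0.       , 283.5503793],
       [  0.       , 325.1922621, 210.9089281],
       [  0.       ,   0.       ,   1.       ]]), 'T_tool_cam': array([[ 5.87942411e-04,  9.60434201e-01,  2.78506375e-01,
         7.22720844e-02],
       [ 9.99999793e-01, -6.37336602e-04,  8.68115870e-05,
         6.23930555e-04],
       [ 2.60879124e-04,  2.78506266e-01, -9.60434377e-01,
        -1.25925735e-01],
       [ 0.00000000e+00,  0.00000000e+00,  0.00000000e+00,
         1.00000000e+00]])} (420, 560, 3)
{'t': 0.1, 'joints': array([ 1.11567437e+00,  1.81455580e-01,  1.60788122e+00, -6.82600530e-06,
        1.35380401e+00, -2.06333276e-01]), 'joint_velocities': array([ 0.00098811, -0.00090294, -0.00261929,  0.00017028,  0.00022682,
        0.00013297]), 'joint_efforts': array([-1.20319683e-04, -4.45875478e+01, -3.52238560e+01, -3.74088186e-04,
        4.12447873e-03, -3.08349092e-05]), 'tool_pos': array([0.14138031, 0.55687556, 0.24749345]), 'tool_rot': array([-3.89725275e-01, -3.11682441e+00,  2.30307777e-03]), 'contact_force': array([ 0.0886005 , -0.11899429, -0.4422851 ]), 'torque': array([-0.05551706,  0.01587208, -0.06269593]), 'grip_force': 0.0, 'width': 0.08554589648346782}
```

View pics/scene0.png

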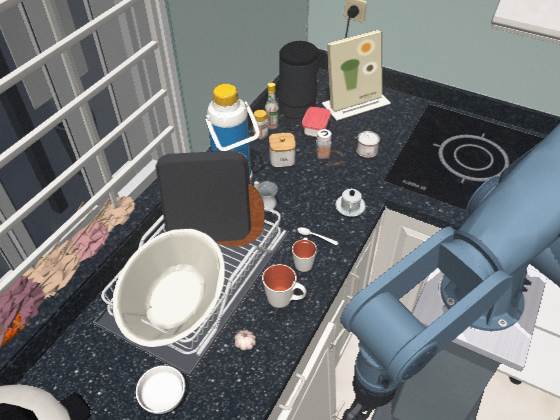

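View pics/side0.png

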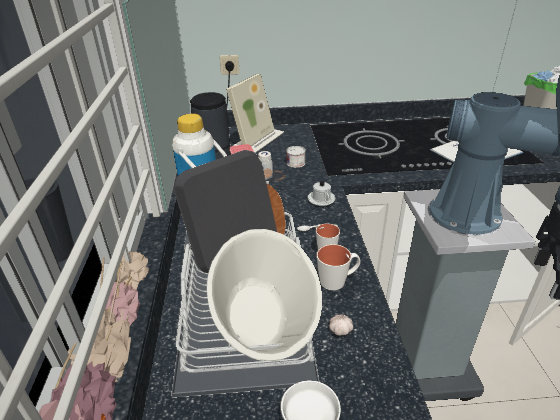

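View pics/wrist0.png

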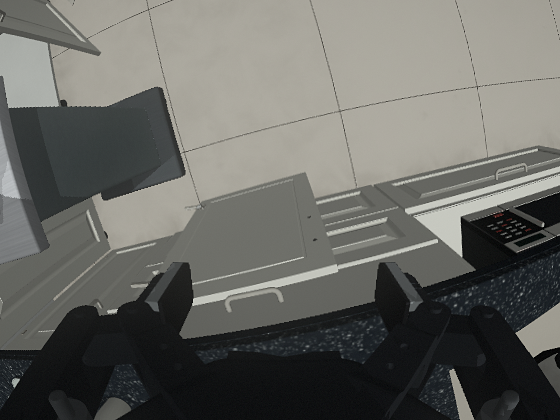

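The scene view shows the filter at about (350,203), the large mug at (280,283) with its handle toward (303,292), the small mug at (304,255), and the spoon at (317,236). In the side view the filter is at (321,193), the large mug at (335,260) and the small mug at (328,232). The wrist view shows only the floor and the counter edge.

```bash
python3 - <<'E'
from h import *
im={n:cv2.imread(f'pics/{n}0.png') for n in('scene','side')}
for n,c,kn in(('scene',(280,283),(350,203)),('side',(334,257),(321,193))):
    h=cv2.cvtColor(im[n],cv2.COLOR_BGR2HSV)
    m=(((h[...,0]<12)|(h[...,0]>172))&(h[...,1]>110)&(h[...,2]>60)).astype(np.uint8)
    N,l,s,ce=cv2.connectedComponentsWithStats(m)
    for i in range(1,N):
        if s[i,4]>80:
            ys,xs=np.where(l==i); hull=cv2.convexHull(np.c_[xs,ys].astype(np.int32))
            e=cv2.fitEllipse(hull)
            print(n,s[i],ce[i].round(),e,onplane(n,[e[0]],.097)[0].round(4))
    for p in [kn]: print(n,'plate',onplane(n,[p],.05)[0].round(3))
c=[im['scene'][180:320,230:370],im['side'][170:310,280:420]]
cv2.imwrite('pics/c1.png',np.hstack([cv2.resize(x,(400,400)) if 0 else cv2.resize(x,None,fx=2.85,fy=2.85,interpolation=cv2.INTER_CUBIC) for x in c]))
E
```

```text
scene [302 107  28  23 503] [316. 118.] ((315.4072265625, 118.0063705444336), (23.439733505249023, 28.784452438354492), 69.61251068115234) [ 0.7004 -0.3769  0.097 ]
scene [216 184  48  63 814] [251. 219.] ((231.17996215820312, 212.2082977294922), (66.39170837402344, 70.32234191894531), 140.15806579589844) [0.7229 0.1364 0.097 ]
scene [293 240  23  18 313] [304. 249.] ((303.8938903808594, 248.58868408203125), (17.967449188232422, 22.274757385253906), 95.8602066040039) [0.4749 0.1559 0.097 ]
scene [264 265  31  26 632] [279. 277.] ((279.0017395019531, 277.3945617675781), (25.925554275512695, 30.64293670654297), 91.09549713134766) [0.489  0.2727 0.097 ]
scene [  1 322  20  25 100] [ 10. 333.] ((10.94786548614502, 332.6535949707031), (10.419974327087402, 31.913211822509766), 33.24119567871094) [0.9838 0.7252 0.097 ]
scene plate [ 0.446 -0.105  0.05 ]
side [317 224  22  14 230] [327. 230.] ((327.25933837890625, 230.35842895507812), (13.438701629638672, 21.57881736755371), 93.87201690673828) [0.4864 0.1698 0.097 ]
side [318 245  32  21 508] [333. 255.] ((333.5599365234375, 254.87376403808594), (20.375978469848633, 31.613622665405273), 95.02449035644531) [0.4881 0.2744 0.097 ]
side plate [ 0.459 -0.097  0.05 ]
```

View pics/c1.png

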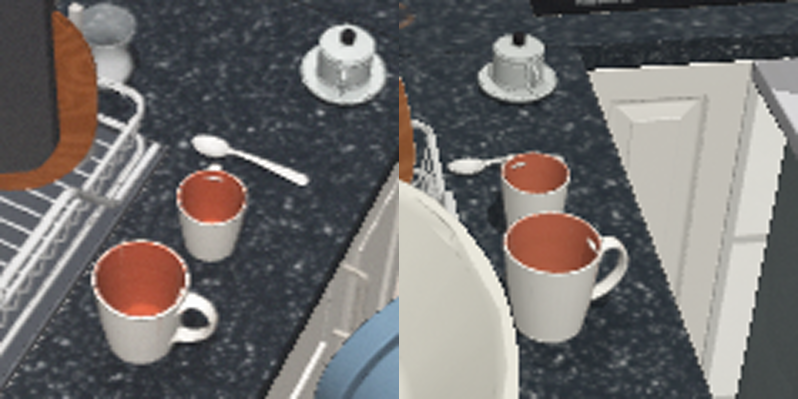

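The crop shows the knob at scene (352,192.5) and side (322,183), with one wire ear facing the cameras at scene (350,208). The large mug's handle points toward the robot side.

```bash
cat >> h.py <<'E'
def rel(pos,xdir_deg=None,o=None):
    """shift (mm, tool axes) and turn to reach world pos, tool down, tool y at xdir_deg in world"""
    o=o or arm.get_obs(); Q=R.from_rotvec(o['tool_rot'])
    s=Q.inv().apply(np.array(pos)-o['tool_pos'])*1000
    yaw=np.degrees(np.arctan2(*Q.as_matrix()[[1,0],1]))
    if xdir_deg is None: xdir_deg=yaw
    a=np.radians(xdir_deg); y=np.array([np.cos(a),np.sin(a),0]); z=np.array([0,0,-1.]); x=np.cross(y,z)
    t=(Q.inv()*R.from_matrix(np.c_[x,y,z])).as_rotvec()
    print('shift',s.round(1),'turn',t.round(3),'yaw',yaw.round(1),'pos',o['tool_pos'].round(4),'t',round(o['t'],2))
E
python3 - <<'E'
from h import *
print(onplane('scene',[(352,192.6)],.068),onplane('side',[(322,183.3)],.068))
print('ear',onplane('scene',[(350,208)],.036),onplane('side',[((537-399)/2.85+280,170+77/2.85)],.036))
o=arm.get_obs(); print(R.from_rotvec(o['tool_rot']).as_matrix().round(3))
rel([.45,.2,.26],90); rel([.45,-.1,.26],90)
E
```

```text
[[ 0.45305033 -0.13178986  0.068     ]] [[ 0.45151439 -0.12884523  0.068     ]]
ear [[ 0.4417703  -0.09773024  0.036     ]] [[ 0.43481325 -0.09092232  0.036     ]]
[[-0.969  0.246 -0.001]
 [ 0.246  0.969 -0.001]
 [ 0.    -0.001 -1.   ]]
shift [-387.  -270.   -12.2] turn [-0.001 -0.    -0.249] yaw 75.7 pos [0.1414 0.5569 0.2476] t 0.15
shift [-460.9 -560.7  -11.8] turn [-0.001 -0.    -0.249] yaw 75.7 pos [0.1414 0.5569 0.2476] t 0.15
```

```bash
python3 -m crank '[[[-25,-32,2],[0,0,0],0],[[-51,-64,5],[0,0,0],0],[[-77,-96,7],[0,0,0],0],[[-102,-128,10],[0,0,0],0],[[-128,-160,12],[0,0,0],0]]'
python3 -m crank '[[[-25,-32,2],[0,0,0],0],[[-51,-64,5],[0,0,0],0],[[-77,-96,7],[0,0,0],0],[[-102,-128,10],[0,0,0],0],[[-128,-160,12],[0,0,0],0]]'
python3 -m crank '[[[-25,-32,2],[0,0,0],0],[[-51,-64,5],[0,0,0],0],[[-77,-96,7],[0,0,0],0],[[-102,-128,10],[0,0,0],0],[[-128,-160,12],[0,0,0],0]]'
python3 -c "
from h import *
rel([.452,-.13,.2],20)"
```

```text
t: 0.57
tool_pos: [0.2261, 0.3689, 0.2357]
tool_rot: [-0.388, -3.117, 0.001]
contact_force: [0.8, 1.0, 1.1]
width: 0.0855
grip_force: 0.0
t: 0.98
tool_pos: [0.3108, 0.1824, 0.2241]
tool_rot: [0.389, 3.117, 0.0]
contact_force: [0.8, -0.3, -1.1]
width: 0.0853
grip_force: 0.0
t: 1.4
tool_pos: [0.3957, -0.0046, 0.2122]
tool_rot: [0.391, 3.117, 0.0]
contact_force: [0.0, 0.7, -0.9]
width: 0.0853
grip_force: 0.0
shift [ -85.6 -107.7   12.2] turn [0.    0.    0.972] yaw 75.7 pos [ 0.3957 -0.0046  0.2122] t 1.4
```

```bash
python3 -m crank '[[[-22,-27,3],[0,0,0.12],0],[[-43,-54,6],[0,0,0.24],0],[[-65,-81,9],[0,0,0.36],0],[[-86,-108,12],[0,0,0.48],0],[[-86,-108,12],[0,0,0.6],0]]'
python3 -m crank '[[[0,0,0],[0,0,0.12],0],[[0,0,0],[0,0,0.24],0],[[0,0,0],[0,0,0.37],0],[[0,0,0],[0,0,0.37],0],[[0,0,0],[0,0,0.37],0]]'
python3 -c "
from h import *
snap('wrist','w1.png')
rel([.452,-.13,.2],20)"
```

```text
t: 1.82
tool_pos: [0.4539, -0.1334, 0.1999]
tool_rot: [1.307, 2.855, -0.002]
contact_force: [-0.9, -0.7, 1.1]
width: 0.0857
grip_force: 0.0
t: 2.23
tool_pos: [0.4522, -0.1282, 0.2001]
tool_rot: [-1.794, -2.579, 0.0]
contact_force: [-0.4, 0.1, -0.2]
width: 0.0854
grip_force: 0.0
shift [-1.6 -0.8  0.2] turn [-0.    -0.     0.007] yaw 20.4 pos [ 0.4522 -0.1282  0.2002] t 2.28
```

View pics/w1.png

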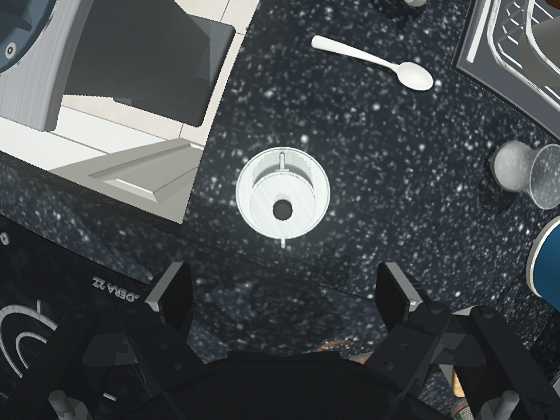

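The wrist view shows the filter centred: knob at (283,210), plate centre near (283,193), and wire ears at (283,158) and (284,243). The ears lie along the image vertical, so they are perpendicular to the jaws.

```bash
python3 - <<'E'
from h import *
im=cv2.imread('pics/w1.png'); o=arm.get_obs()
h=cv2.cvtColor(im,cv2.COLOR_BGR2HSV); m=((h[...,2]>125)).astype(np.uint8)
m=cv2.morphologyEx(m,cv2.MORPH_OPEN,np.ones((7,7)))
N,l,s,c=cv2.connectedComponentsWithStats(m); i=l[180,245]; print(s[i],i)
ys,xs=np.where(l==i); hull=cv2.convexHull(np.c_[xs,ys].astype(np.int32))[:,0]
P=onplane('wrist',hull,.0115,o); e=cv2.minEnclosingCircle((P[:,:2]*1000).astype(np.float32)); print('plate',e)
k=(cv2.cvtColor(im,6)<75).astype(np.uint8); N,l,s,c=cv2.connectedComponentsWithStats(k); i=l[210,283]; print(s[i],c[i]); print('knob',onplane('wrist',[c[i]],.070,o))
rel([.452,-.13,.12],20)
E
```

```text
[ 236  147   94   92 6503] 8
plate ((450.2491149902344, -130.30284118652344), 48.0029411315918)
[    0     0   560   420 66187] [270.90989167 137.32474655]
knob [[ 0.42191525 -0.07787011  0.07      ]]
shift [-1.6 -0.8 80.2] turn [-0.    -0.     0.007] yaw 20.4 pos [ 0.4522 -0.1282  0.2002] t 2.28
```

```bash
python3 - <<'E'
from h import *
o=arm.get_obs(); print(onplane('wrist',[(283,210)],.070,o))
rel([.4505,-.1305,.037],20)
E
```

```text
[[ 0.45141183 -0.1300321   0.07      ]]
shift [ -1.6  -2.4 163.2] turn [-0.    -0.     0.007] yaw 20.4 pos [ 0.4522 -0.1282  0.2002] t 2.28
```

```bash
python3 -m crank '[[[-2,-2,40],[0,0,0],0],[[-2,-2,80],[0,0,0],0],[[-2,-2,110],[0,0,0],0],[[-2,-2,125],[0,0,0],0],[[-2,-2,135],[0,0,0],0]]'
python3 -m crank '[[[0,0,7],[0,0,0],0],[[0,0,14],[0,0,0],0],[[0,0,21],[0,0,0],0],[[0,0,28],[0,0,0],0],[[0,0,28],[0,0,0],0]]'
python3 -m crank '[[[0,0,0],[0,0,0],0.15],[[0,0,0],[0,0,0],0.2],[[0,0,0],[0,0,0],0.25],[[0,0,0],[0,0,0],0.3],[[0,0,0],[0,0,0],0.35]]'
python3 -m crank '[[[0,0,0],[0,0,0],0.4],[[0,0,0],[0,0,0],0.45],[[0,0,0],[0,0,0],0.45],[[0,0,0],[0,0,0],0.45],[[0,0,0],[0,0,0],0.45]]'
```

```text
t: 2.7
tool_pos: [0.4496, -0.1299, 0.0629]
tool_rot: [-1.792, -2.576, 0.0]
contact_force: [0.6, 0.8, -0.0]
width: 0.0853
grip_force: 0.0
t: 3.12
tool_pos: [0.4509, -0.1307, 0.0366]
tool_rot: [-1.797, -2.576, 0.0]
contact_force: [-0.6, 0.4, -0.1]
width: 0.085
grip_force: 0.0
t: 3.53
tool_pos: [0.4518, -0.1311, 0.0382]
tool_rot: [1.797, 2.575, 0.0]
contact_force: [-0.9, 1.4, 7.1]
width: 0.059
grip_force: 64.5
t: 3.95
tool_pos: [0.4518, -0.1312, 0.0382]
tool_rot: [1.797, 2.575, 0.0]
contact_force: [-1.1, 1.4, 5.4]
width: 0.0588
grip_force: 64.6
```

```bash
python3 -m crank '[[[0,0,-8],[0,0,0],0.5],[[0,0,-18],[0,0,0],0.5],[[0,0,-30],[0,0,0],0.5],[[0,0,-45],[0,0,0],0.5],[[0,0,-60],[0,0,0],0.5]]'
python3 -m crank '[[[0,0,-20],[0,0,0],0.5],[[0,0,-40],[0,0,0],0.5],[[0,0,-60],[0,0,0],0.5],[[0,0,-75],[0,0,0],0.5],[[0,0,-80],[0,0,0],0.5]]'
python3 -c "
from h import *
snap('side','s2.png')
snap('wrist','w2.png')
rel([.4885,.16,.178],20)
rel([.4885,.2735,.178],20)"
```

```text
t: 4.37
tool_pos: [0.4509, -0.1308, 0.0985]
tool_rot: [-1.798, -2.576, 0.0]
contact_force: [0.5, -0.1, -1.3]
width: 0.0588
grip_force: 64.8
t: 4.78
tool_pos: [0.4524, -0.1316, 0.1807]
tool_rot: [1.795, 2.572, 0.001]
contact_force: [0.6, -0.4, -2.4]
width: 0.0588
grip_force: 64.8
shift [260.7 134.9   0.4] turn [0.002 0.002 0.003] yaw 20.2 pos [ 0.4518 -0.1312  0.1787] t 4.88
shift [3.672e+02 1.741e+02 2.000e-01] turn [0.002 0.002 0.003] yaw 20.2 pos [ 0.4518 -0.1312  0.1787] t 4.88
```

View pics/w2.png

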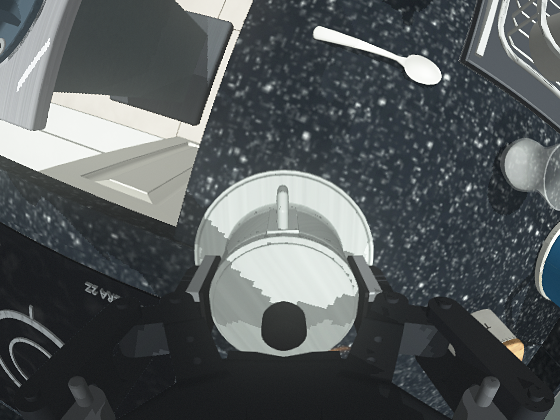

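The wrist view shows the filter held level between the jaws with the lid and knob still on; knob at (284,325), front ear at (283,205), plate's far edge at (284,171).

```bash
python3 -m crank '[[[25,18,-2],[0,0,0],0.5],[[55,39,-5],[0,0,0],0.5],[[85,60,-10],[0,0,0],0.5],[[115,80,-15],[0,0,0],0.5],[[140,98,-20],[0,0,0],0.5]]'
python3 -m crank '[[[30,21,0],[0,0,0],0.5],[[60,42,0],[0,0,0],0.5],[[85,60,0],[0,0,0],0.5],[[105,74,0],[0,0,0],0.5],[[107,75,0],[0,0,0],0.5]]'
python3 - <<'E'
from h import *
o0,im,d=snap('wrist'); 
o,im,d=snap('wrist','w3.png'); rel([.4885,.2735,.2],20)
print((rays('wrist',[(284,171)],o)[0]-o['tool_pos']).round(3))
h=cv2.cvtColor(im,cv2.COLOR_RGB2HSV)
m=(((h[...,0]<12)|(h[...,0]>172))&(h[...,1]>110)&(h[...,2]>60)).astype(np.uint8)
N,l,s,ce=cv2.connectedComponentsWithStats(m)
for i in range(1,N):
    if s[i,4]>300:
        ys,xs=np.where(l==i); hull=cv2.convexHull(np.c_[xs,ys].astype(np.int32))[:,0]
        P=(onplane('wrist',hull,.097,o)*1000).astype(np.float32)[:,:2]
        print(s[i],cv2.fitEllipse(P), cv2.minEnclosingCircle(P))
# in-hand: plate far edge and sides in tool frame
for p in [(284,171),(240,184),(328,184)]:
    q=onplane('wrist',[p],o['tool_pos'][2]-.0262,o)[0]-o['tool_pos']; print(R.from_rotvec(o['tool_rot']).inv().apply(q).round(4))
E
```

```text
t: 5.3
tool_pos: [0.4939, 0.0366, 0.196]
tool_rot: [-1.797, -2.574, 0.001]
contact_force: [-0.6, 0.6, -1.0]
width: 0.059
grip_force: 65.3
t: 5.72
tool_pos: [0.5279, 0.1643, 0.1957]
tool_rot: [-1.792, -2.577, -0.0]
contact_force: [0.6, 0.1, -2.0]
width: 0.059
grip_force: 65.4
shift [118.6   2.5  -4.3] turn [-0.003 -0.001  0.005] yaw 20.3 pos [0.5273 0.1614 0.1957] t 5.82
[-0.026  0.067  0.126]Traceback (most recent call last):
  File "<stdin>", line 12, in <module>
cv2.error: OpenCV(4.12.0) /io/opencv/modules/imgproc/src/shapedescr.cpp:356: error: (-215:Assertion failed) n >= 0 && (depth == CV_32F || depth == CV_32S) in function 'fitEllipseNoDirect'
```

View pics/w3.png

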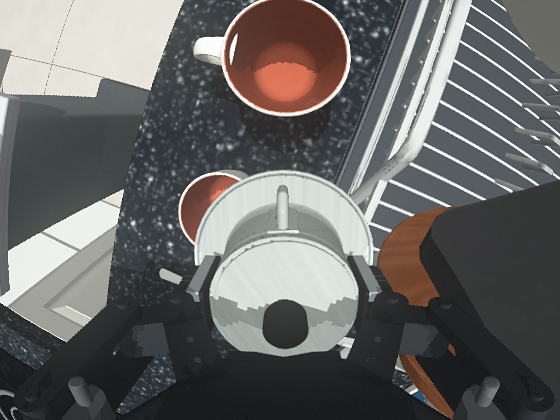

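The wrist view shows the large mug's mouth at (286,52), its handle to the left at (207,50), the small mug below it, and the rack wires to the right from (400,150) up to (440,80).

```bash
python3 - <<'E'
from h import *
o,im,d=snap('wrist')
h=cv2.cvtColor(im,cv2.COLOR_RGB2HSV)
m=(((h[...,0]<12)|(h[...,0]>172))&(h[...,1]>110)&(h[...,2]>40)).astype(np.uint8); m[180:]=0; m[:,380:]=0
N,l,s,ce=cv2.connectedComponentsWithStats(m); i=1+np.argmax(s[1:,4])
ys,xs=np.where(l==i); hull=cv2.convexHull(np.c_[xs,ys].astype(np.int32))[:,0]; hull=hull[hull[:,1]>3]
P=np.ascontiguousarray((onplane('wrist',hull,.097,o)*1000)[:,:2].astype(np.float32))
print(s[i],cv2.fitEllipse(P))
A=np.c_[2*P,np.ones(len(P))]; c=np.linalg.lstsq(A,(P.astype(float)**2).sum(1),rcond=None)[0]; print(c[:2],np.sqrt(c[2]+c[0]**2+c[1]**2))
for p in [(284,171),(240,184),(328,184)]:
    q=onplane('wrist',[p],o['tool_pos'][2]-.0262,o)[0]-o['tool_pos']; print(R.from_rotvec(o['tool_rot']).inv().apply(q).round(4))
for p in [(405,150),(440,80),(465,15),(362,185),(430,240)]:
    e,r=rays('wrist',[p],o); K,e,Q=cam('wrist',o); z=d[p[1],p[0]]; w=-(r@Q)[0,2]; print(p,(e+r[0]*z/w).round(3))
print(o['tool_pos'])
E
```

```text
[  225     0   123   111 10719] ((486.1559143066406, 273.7940368652344), (82.83114624023438, 84.2402572631836), 102.04230499267578)
[486.11970758 273.97396364] 41.83843912403757
[ 0.0476 -0.0007  0.0262]
[ 0.0414 -0.0218  0.0263]
[0.0414 0.0204 0.0262]
(405, 150) [0.575 0.239 0.136]
(440, 80) [0.578 0.287 0.14 ]
(465, 15) [0.582 0.338 0.138]
(362, 185) [0.573 0.204 0.085]
(430, 240) [0.627 0.19  0.12 ]
[0.52732919 0.16138082 0.19565495]
```

```bash
python3 - <<'E'
from h import *
for z in (.15,.2,.25,.3): print(z,onplane('scene',[(224,270)],z)[0].round(3),onplane('side',[(321,300)],z)[0].round(3))
rel([.4868,.2738,.2],20)
E
```

```text
0.15 [0.605 0.352 0.15 ] [0.555 0.477 0.15 ]
0.2 [0.581 0.38  0.2  ] [0.564 0.524 0.2  ]
0.25 [0.558 0.409 0.25 ] [0.574 0.572 0.25 ]
0.3 [0.535 0.438 0.3  ] [0.583 0.619 0.3  ]
shift [120.4   1.1  -4.1] turn [-0.003 -0.     0.004] yaw 20.2 pos [0.5274 0.1604 0.1958] t 5.87
```

```bash
python3 -m crank '[[[25,0,0],[0,0,0],0.5],[[55,0,0],[0,0,0],0.5],[[85,1,0],[0,0,0],0.5],[[110,1.5,0],[0,0,0],0.5],[[120,1.5,0],[0,0,0],0.5]]'
python3 -m crank '[[[0,0,0],[0,0,0],0.5],[[0,0,10],[0,0,0],0.5],[[0,0,25],[0,0,0],0.5],[[0,0,35],[0,0,0],0.5],[[0,0,35],[0,0,0],0.5]]'
python3 - <<'E'
from h import *
rel([.4868,.2738,.14],20)
o,im,d=snap('scene'); a=im[210:310,230:330]
o,im,d=snap('side'); b=im[200:300,285:385]
cv2.imwrite('pics/c4.png',cv2.resize(np.hstack([a,b]),None,fx=4,fy=4,interpolation=2)[:,:,::-1])
rel([.4868,.2738,.128],20)
E
```

```text
t: 6.28
tool_pos: [0.487, 0.2747, 0.1968]
tool_rot: [-1.797, -2.575, 0.001]
contact_force: [-0.3, -0.5, -1.7]
width: 0.059
grip_force: 65.4
t: 6.7
tool_pos: [0.4871, 0.2716, 0.159]
tool_rot: [-1.799, -2.572, 0.007]
contact_force: [0.0, -0.5, -2.0]
width: 0.0593
grip_force: 65.4
shift [ 2.2  0.6 19. ] turn [-0.006  0.     0.001] yaw 20.1 pos [0.4871 0.2716 0.159 ] t 6.7
shift [ 1.8 -1.  33.5] turn [-0.002  0.     0.001] yaw 20.1 pos [0.4884 0.2725 0.1615] t 6.8
```

View pics/c4.png

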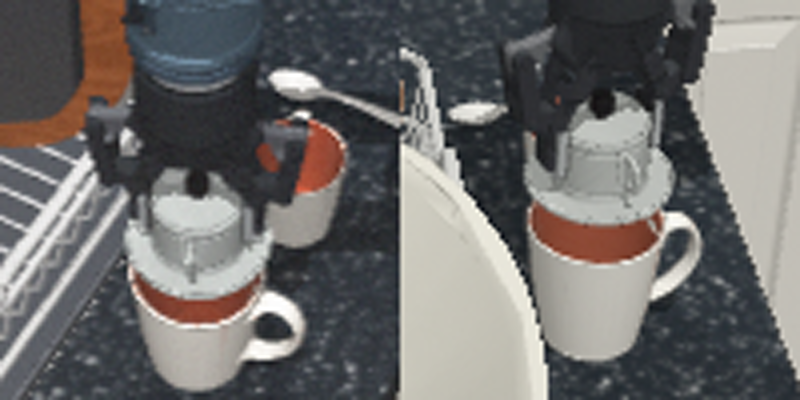

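The crop shows the filter held level just above the large mug's mouth in both views, roughly centred.

```bash
python3 -m crank '[[[0,0,0],[0,0,0],0.5],[[0,0,5],[0,0,0],0.5],[[0,0,10],[0,0,0],0.5],[[0,0,15],[0,0,0],0.5],[[0,0,15],[0,0,0],0.5]]'
python3 -m crank '[[[0,0,0],[0,0,0],0.5],[[0,0,0],[0,0,0],0.5],[[0,0,0],[0,0,0],0.5]]'
python3 - <<'E'
from h import *
rel([.4868,.2738,.138],20)
for i in range(3):
  arm.snapshot('side'); rel([.4868,.2738,.138],20)
E
```

```text
t: 7.22
tool_pos: [0.4876, 0.2735, 0.146]
tool_rot: [-1.797, -2.575, 0.003]
contact_force: [-1.0, 0.4, -2.2]
width: 0.0589
grip_force: 65.4
t: 7.47
tool_pos: [0.4885, 0.2739, 0.1475]
tool_rot: [1.798, 2.576, 0.0]
contact_force: [0.2, 0.0, -2.3]
width: 0.0591
grip_force: 65.4
shift [ 0.5 -1.7  9.5] turn [0.    0.    0.003] yaw 20.2 pos [0.4885 0.2739 0.1475] t 7.47
shift [ 0.5 -1.7  9.5] turn [0.    0.    0.003] yaw 20.2 pos [0.4886 0.2739 0.1475] t 7.52
shift [ 0.5 -1.7  9.5] turn [0.    0.    0.003] yaw 20.2 pos [0.4886 0.2739 0.1475] t 7.57
shift [ 0.5 -1.7  9.6] turn [0.    0.    0.003] yaw 20.2 pos [0.4885 0.2739 0.1476] t 7.62
```

```bash
python3 -m crank '[[[0,-1,3],[0,0,0],0.5],[[0,-1,6],[0,0,0],0.5],[[0,-1,9],[0,0,0],0.5],[[0,-1,11],[0,0,0],0.5],[[0,-1,13],[0,0,0],0.5]]'
python3 -m crank '[[[0,0,0],[0,0,0],0.5],[[0,0,1],[0,0,0],0.5],[[0,0,2],[0,0,0],0.5],[[0,0,3],[0,0,0],0.5],[[0,0,3],[0,0,0],0.5]]'
```

```text
t: 8.03
tool_pos: [0.4873, 0.2734, 0.1338]
tool_rot: [-1.798, -2.576, 0.001]
contact_force: [0.2, 0.3, -1.2]
width: 0.0593
grip_force: 65.4
t: 8.45
tool_pos: [0.4874, 0.2734, 0.1311]
tool_rot: [-1.798, -2.576, 0.0]
contact_force: [-0.1, 0.4, -1.0]
width: 0.0585
grip_force: 65.4
```

```bash
python3 -m crank '[[[0,0,1],[0,0,0],0.5],[[0,0,2],[0,0,0],0.5],[[0,0,2.5],[0,0,0],0.5],[[0,0,2.5],[0,0,0],0.5]]'
python3 -m crank '[[[0,0,0.5],[0,0,0],0.5],[[0,0,1],[0,0,0],0.5],[[0,0,1],[0,0,0],0.5]]'
```

```text
t: 8.78
tool_pos: [0.4874, 0.2734, 0.1286]
tool_rot: [-1.798, -2.576, 0.0]
contact_force: [-0.4, -0.3, -2.4]
width: 0.0592
grip_force: 65.4
t: 9.03
tool_pos: [0.4875, 0.2734, 0.1278]
tool_rot: [1.798, 2.576, 0.0]
contact_force: [-0.1, -0.5, -1.7]
width: 0.0594
grip_force: 65.4
```

```bash
python3 -m crank '[[[0,0,0.7],[0,0,0],0.5],[[0,0,1.4],[0,0,0],0.5],[[0,0,1.4],[0,0,0],0.5],[[0,0,1.4],[0,0,0],0.5]]'
```

```text
t: 9.37
tool_pos: [0.4878, 0.2736, 0.1274]
tool_rot: [1.798, 2.576, 0.001]
contact_force: [-2.5, -0.9, 5.6]
width: 0.0589
grip_force: 66.5
```

```bash
python3 -m crank '[[[0,0,0],[0,0,0],0.25],[[0,0,0],[0,0,0],0.2],[[0,0,0],[0,0,0],0.15],[[0,0,0],[0,0,0],0.1],[[0,0,0],[0,0,0],0]]'
python3 -m crank '[[[0,0,0],[0,0,0],0],[[0,0,0],[0,0,0],0],[[0,0,-10],[0,0,0],0],[[0,0,-25],[0,0,0],0],[[0,0,-45],[0,0,0],0]]'
python3 -m crank '[[[0,0,-20],[0,0,0],0],[[0,0,-50],[0,0,0],0],[[0,0,-80],[0,0,0],0],[[0,0,-80],[0,0,0],0],[[0,0,-80],[0,0,0],0]]'
python3 - <<'E'
from h import *
o,im,d=snap('wrist'); a=im[100:350,150:420]
o,im,d=snap('side'); b=im[200:300,285:393]
b=cv2.resize(b,(270,250),interpolation=2)
cv2.imwrite('pics/c5.png',cv2.resize(np.hstack([a,b]),None,fx=1.48,fy=1.48,interpolation=2)[:,:,::-1])
rel([.4878,.2735,.16],20)
E
```

```text
t: 9.78
tool_pos: [0.4874, 0.2734, 0.1263]
tool_rot: [-1.798, -2.576, 0.0]
contact_force: [-0.5, -0.6, 0.5]
width: 0.0852
grip_force: 0.0
t: 10.2
tool_pos: [0.4865, 0.2731, 0.1712]
tool_rot: [-1.797, -2.575, 0.003]
contact_force: [0.6, 0.1, -0.0]
width: 0.0855
grip_force: 0.0
t: 10.62
tool_pos: [0.4888, 0.2739, 0.2546]
tool_rot: [1.796, 2.573, 0.007]
contact_force: [-0.0, -0.2, -1.0]
width: 0.0855
grip_force: 0.0
shift [-0.1  0.7 91.3] turn [-0.    -0.     0.003] yaw 20.2 pos [0.4871 0.2733 0.2513] t 10.72
```

View pics/c5.png

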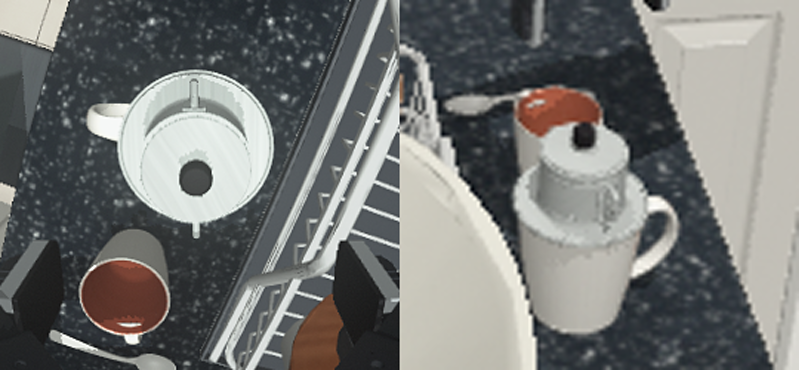

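The crop shows the filter seated level on the large mug, lid on, knob at about wrist (282.4,221), and the mug upright.

```bash
python3 - <<'E'
from h import *
o,im,d=snap('wrist')
k=(im.max(2)<85).astype(np.uint8); k[:, :255]=0;k[:,310:]=0;k[:200]=0;k[245:]=0
N,l,s,c=cv2.connectedComponentsWithStats(k); i=l[221,282]; print(s[i],c[i]); p=onplane('wrist',[c[i]],.160,o)[0]; print(p)
rel([p[0],p[1],.170],20,o)
E
```

```text
[275 210  22  24 427] [285.39344262 221.6206089 ]
[0.48699542 0.27463298 0.16      ]
shift [ 1.3  0.4 81.3] turn [-0.    -0.     0.003] yaw 20.2 pos [0.4871 0.2733 0.2513] t 10.72
```

```bash
python3 -m crank '[[[1,0,25],[0,0,0],0],[[1,0,50],[0,0,0],0],[[1,0,65],[0,0,0],0],[[1,0,75],[0,0,0],0.2],[[1,0,81],[0,0,0],0.3]]'
python3 -m crank '[[[0,0,0],[0,0,0],0.4],[[0,0,0],[0,0,0],0.5],[[0,0,0],[0,0,0],0.6],[[0,0,0],[0,0,0],0.65],[[0,0,0],[0,0,0],0.65]]'
python3 -c "
from h import *
arm.snapshot('side');rel([.487,.2745,.170],20)"
```

```text
t: 11.18
tool_pos: [0.4857, 0.2739, 0.1678]
tool_rot: [-1.797, -2.574, 0.005]
contact_force: [-0.0, -0.4, -0.2]
width: 0.0636
grip_force: 0.0
t: 11.6
tool_pos: [0.4877, 0.2746, 0.1714]
tool_rot: [1.798, 2.575, 0.002]
contact_force: [-0.7, 0.2, -1.1]
width: 0.0302
grip_force: 0.0
shift [ 0.1 -0.5  1.3] turn [0.001 0.    0.003] yaw 20.2 pos [0.4876 0.2746 0.1713] t 11.65
```

```bash
python3 -m crank '[[[0,0,1],[0,0,0],0.7],[[0,0,1],[0,0,0],0.75],[[0,0,1],[0,0,0],0.8],[[0,0,1],[0,0,0],0.85],[[0,0,1],[0,0,0],0.9]]'
python3 -m crank '[[[0,0,0],[0,0,0],1],[[0,0,0],[0,0,0],1],[[0,0,0],[0,0,0],1]]'
```

```text
t: 12.07
tool_pos: [0.4873, 0.2744, 0.1697]
tool_rot: [1.798, 2.576, 0.0]
contact_force: [-0.8, -0.4, 1.6]
width: 0.0127
grip_force: 58.5
t: 12.32
tool_pos: [0.4873, 0.2744, 0.1696]
tool_rot: [1.798, 2.576, 0.0]
contact_force: [-0.9, -1.0, 2.6]
width: 0.0127
grip_force: 58.6
```

```bash
python3 -m crank '[[[0,0,-3],[0,0,0],1],[[0,0,-8],[0,0,0],1],[[0,0,-15],[0,0,0],1],[[0,0,-22],[0,0,0],1],[[0,0,-30],[0,0,0],1]]'
python3 -m crank '[[[0,0,-15],[0,0,0],1],[[0,0,-30],[0,0,0],1],[[0,0,-45],[0,0,0],1],[[0,0,-55],[0,0,0],1],[[0,0,-60],[0,0,0],1]]'
python3 - <<'E'
from h import *
o,im,d=snap('wrist'); a=im[100:370,150:420]
o,im,d=snap('side'); b=cv2.resize(im[180:300,285:405],(270,270),interpolation=2)
cv2.imwrite('pics/c6.png',cv2.resize(np.hstack([a,b]),None,fx=1.48,fy=1.48,interpolation=2)[:,:,::-1])
rel([.487,.10,.26],20)
E
```

```text
t: 12.73
tool_pos: [0.4871, 0.2744, 0.2001]
tool_rot: [-1.798, -2.576, -0.0]
contact_force: [0.4, 0.1, -0.2]
width: 0.0126
grip_force: 58.5
t: 13.15
tool_pos: [0.4879, 0.2747, 0.2618]
tool_rot: [1.797, 2.574, 0.004]
contact_force: [0.8, -0.6, 0.2]
width: 0.0127
grip_force: 58.6
shift [-163.6  -60.8    0.5] turn [0.002 0.    0.003] yaw 20.2 pos [0.4876 0.2745 0.2606] t 13.25
```

View pics/c6.png

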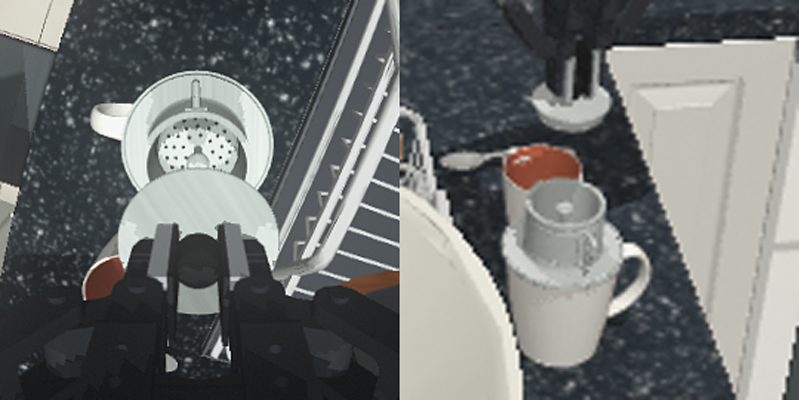

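The crop shows the lid held level in the jaws, and the perforated press lid lying flat inside the chamber with the filter seated level on the mug.

```bash
python3 -m crank '[[[-20,-7,0],[0,0,0],1],[[-50,-18,0],[0,0,0],1],[[-85,-31,0],[0,0,0],1],[[-115,-42,0],[0,0,0],1],[[-140,-51,0],[0,0,0],1]]'
python3 -m crank '[[[-20,-7,0],[0,0,0],1],[[-35,-13,0],[0,0,0],1],[[-43,-16,0],[0,0,0],1],[[-43,-16,0],[0,0,0],1],[[-43,-16,0],[0,0,0],1]]'
python3 - <<'E'
from h import *
o,im,d=snap('scene'); a=im[160:310,220:370]
o,im,d=snap('side'); b=im[150:300,270:420]
cv2.imwrite('pics/c7.png',cv2.resize(np.hstack([a,b]),None,fx=2.6,fy=2.6,interpolation=2)[:,:,::-1])
rel([.487,.08,.26],20)
E
```

```text
t: 13.67
tool_pos: [0.4866, 0.1235, 0.2582]
tool_rot: [-1.798, -2.575, 0.002]
contact_force: [0.5, -0.4, -1.0]
width: 0.0129
grip_force: 58.6
t: 14.08
tool_pos: [0.4871, 0.0797, 0.2589]
tool_rot: [-1.799, -2.574, 0.0]
contact_force: [0.4, 0.2, 0.5]
width: 0.0126
grip_force: 58.6
shift [-0.3 -0.3 -0.9] turn [-0.    -0.001  0.004] yaw 20.2 pos [0.4872 0.0804 0.2591] t 14.18
```

View pics/c7.png

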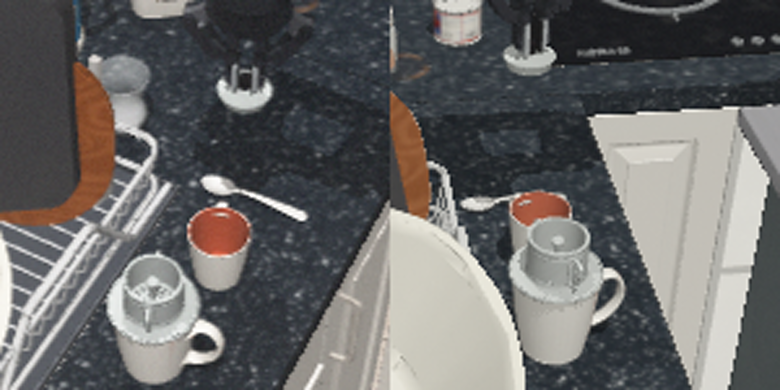

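The crop shows the filter level on the upright mug with the press lid inside. The outer lid is held level well to one side, and the other things are undisturbed.

```bash
python3 -c "
from bench import arm
print(arm.hand_in())"
```

```text
the job is handed in; nothing more can be done
None
```

The filter sits level on the larger mug with the press lid flat inside it, and the arm is holding the outer lid level, above the filter and about 19 cm to one side; the job was handed in at about 14 s.

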